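# Set the loaf stop to the red tag

### The job

With your fingertips, gently push the sliding loaf stop along its rail until it clicks into the notch beside the red tag, then take the hand away and leave it resting there. Only push the stop, never pinch it, and leave the jam jar, the mug and the bread roll where they are.

Things in the scene. Friction and masses are not known exactly. Their poses are not given: they have to be found in the camera images.
- board: dark wooden board, 280 (x) x 400 (y) x 22 mm, fixed; origin at the centre of its underside, on the counter, z up. A metal rail runs along board y at board x = +60 mm, its top 40 mm above the counter, with 14 mm wide notches across it at board y = -100, -50, +50 and +100 mm. Position and yaw vary.
- stop (a joint): the stop's place along the rail, m along board +y, 0 at the middle; range +-0.125. Starts between the inner notches. Slides at a push of about 3 N. Within about 4 mm of a notch's centre a sprung ball pulls it in (the push drops to nothing, the stop jumps ahead); pushing it out again takes about 9 to 18 N. Other notches may be pushed through; if it went too far, push it back.
- stop_plate (a point): centre of the stop's white upright plate, the part to push: 115 mm across the rail (board x), 20 mm thick (board y), 62 mm high, from 25 to 87 mm above the counter; the point is 56 mm above the counter, at board x = -27.5 mm. Push on its broad faces, along board y.
- stop_mark (a point): tip of the small white pointer of the stop, at board x = +106 mm, 32 mm above the counter, just above the row of tags; it has the same board y as the plate's mid-plane. The black housing between pointer and plate, over the rail, is 60 (x) x 40 (y) mm, its top 77 mm above the counter.
- catch (a joint): how far the sprung ball of the stop has dropped, in metres: about 0 while it rides on the rail, about 0.003 when it sits in a notch. Its brass pin stands 8 mm out of the housing's top while riding and 5 mm when dropped.
- tag_red: flat red plastic tag on the board beyond the rail, 30 (x) x 16 (y) x 3 mm thick, fixed; origin at the centre of its underside, axes parallel to the board's. It lies exactly beside one of the four notches, at the same y on the board. Which tag is at which notch varies.
- tag_yellow: flat yellow plastic tag on the board beyond the rail, 30 (x) x 16 (y) x 3 mm thick, fixed; origin at the centre of its underside, axes parallel to the board's. It lies exactly beside one of the four notches, at the same y on the board. Which tag is at which notch varies.
- tag_green: flat green plastic tag on the board beyond the rail, 30 (x) x 16 (y) x 3 mm thick, fixed; origin at the centre of its underside, axes parallel to the board's. It lies exactly beside one of the four notches, at the same y on the board. Which tag is at which notch varies.
- tag_blue: flat blue plastic tag on the board beyond the rail, 30 (x) x 16 (y) x 3 mm thick, fixed; origin at the centre of its underside, axes parallel to the board's. It lies exactly beside one of the four notches, at the same y on the board. Which tag is at which notch varies.
- jam_mid (a point): amber jam jar, 60 mm across, 85 mm high, loose, beside the board's +y end; the point is its centre
- mug_mid (a point): white mug, 68 mm across, 65 mm high, loose, beside the board's -y end; the point is its centre
- roll_mid (a point): brown bread roll, 72 mm across, 44 mm high, loose, beside the board's +y end, nearer the robot than the jar; the point is its centre

How it is judged:
By the outcome, as a careful person would: the job done as asked, in the order asked, and still so for the second after the job is handed in, with the robot touching nothing.
It also fails if it takes over 40 s, if anything falls off the work surface, if the arm or the gripper's body presses on something with over 40 N, if the wrist force passes 120 N, or if a joint passes its speed limit or range.

### The arm

A 6-joint arm with a two-finger parallel gripper is mounted at the origin on the work surface. World frame = base frame: x ahead of the robot, y to its left, z up, the work surface at z = 0. Lengths are in m, angles in rad, forces in N, time in s.
With the tool pointing down it reaches from about 0.35 to 0.775 m from the base axis. Payload 5.5 kg.
Tool frame: the origin (TCP) lies on the centre line of the jaws, within the pads' length; the fingertips stand 8 mm ahead of it and the grasp point (between the pads) lies 11 mm behind it; z points along the fingers, y is the direction in which the jaws open and shut (so a half turn about z gives the same grasp; the last joint's range is limited). The gripper opens to 85 mm and grips with 20 to 120 N. Pads are 22 mm wide; open, the fingers measure 114 mm over their backs; the gripper's body (76 mm by 85 mm) begins 54 mm behind the grasp point. The pads swing forward as they close: fully open they stand 13 mm farther back than shut.
Start: joints at [1.01, 0.313, 0.046, 1.304, 0, 1.431], TCP at [0.235, 0.525, 0.239] pointing down, gripper open.
Joint ranges: [-2.76, 2.76], [-0.86, 1.69], [-1.03, 1.26], [-2.2, 2.34], [-1.47, 1.5], [-3.14, 3.14]. Speed limits (rad/s): [2.57, 2.57, 3.14, 3.14, 3.14, 3.14].

### API

Orientations are given as a unit quaternion [w, x, y, z].
In Python, from workcell import env gives the robot as it stands. The module is installed in compiled form; this text tells all that it offers.
- The arm moves only by the tool play_rows, never from a script. Its argument "steps" is a list of rows, each an object with "claw": the closure in counts, from 0 (fully open) to 255 (shut); "dp": the shift along the tool's x, y, z in m, a list of three; "angular": the turn, a rotation vector about the tool's x, y, z in degrees, a list of three. In form: [{"claw": claw, "dp": [dx, dy, dz], "angular": [wx, wy, wz]}, ...]. A call has exactly 8 rows; each row shifts and turns the commanded pose from where the row before left it, along the tool's axes as they then stand; what a row does not reach is not made up. A row lasts 1/12 s, in which the tool goes at most 41.7 mm and 7.16 degrees, less where a joint would pass 70% of its speed; a pose out of reach is approached as far as the arm can. A call is refused whole if a number of a shift passes 0.0417 or a number of a turn 7.16, either way. A call with a gripper value outside its range is refused whole. The fingers move at their own pace and stop on an object; "force" is the grip in N (left out, the last holds). Time passes only in rows, so rows that do not move let the fingers close, or fill a call up. It gives the time, the measured TCP pose, the force and the opening at its end, in the units of the state.
- env.get_state(): the state, without advancing time (a new reading comes with each control period).
- env.read_camera(name): name is "scene" or "top"; returns (picture, depth): 480x640x3 uint8, red, green, blue; 480x640 float32, m along the optical axis (not along the pixel's ray), 0 where there is no reading.
- env.calibration(name): a dict with "fx", "fy", "cx", "cy" (pixels), "k1" (the pictures are not rectified: a ray, as slopes to the right and down, at radius r is drawn at 1 + k1 r^2 times it, then the intrinsics apply), "world_from_camera" (4x4, takes a point from camera to world coordinates). Camera axes: x right, y down, z forward; pixel columns grow to the right and rows downward; lengths in m; the calibration is good to about 2 mm. A picture is of the moment at which its call begins. calibration takes no time and is no camera call.
- env.hand_in(): hands the job in, once; it reports no verdict.
The state is a dict: "clock": time; "joint_pos": joint angles; "qvel": joint speeds; "tau": joint torques, N m; "tcp_pos": TCP position; "orientation": TCP orientation; "wrist_force": force on the tool from outside, world axes, zero at the start; "ft_torque": the same for the moment, N m; "finger_gap": finger opening in m.
Only numpy, scipy, OpenCV 4.12 (cv2) and the standard library are available. Lean on these libraries where they do the work, as an engineer would, in place of code of your own. Each camera call takes 0.05 s, during which the arm holds its last target. There are 200 camera calls.

## Working session

There is one attempt and no reset: what is moved stays moved. The work goes in short steps, Python scripts to look and compute and a tool call to move; the robot and the scene stay as the last step left them, time stands still between calls to the robot, and variables do not carry over. Pictures are saved under pics/ and viewed, about 8 in all and at most 12, crops included, and the job is handed in when it is done.

Besides the shell and the picture viewer there is one more tool, called after "Emit:" as name(argument=value, ...) on one line, values as JSON. play_rows: Moves the arm, as the interface text tells. Its arguments: {"type":"object","properties":{"steps":{"type":"array","items":{"type":"object","properties":{"claw":{"type":"number"},"dp":{"type":"array","items":{"type":"number"}},"angular":{"type":"array","items":{"type":"number"}}}}},"force":{"type":"number"}},"required":["steps"]}

```bash
mkdir -p pics; cat > h.py <<'E'
import numpy as np, cv2
from workcell import env
def snap(n,f):
    p,d=env.read_camera(n); np.savez('/tmp/%s.npz'%n,p=p,d=d)
    cv2.imwrite('pics/'+f,p[:,:,::-1]); return p,d
def ray(n,u,v):
    c=env.calibration(n); x=(u-c['cx'])/c['fx']; y=(v-c['cy'])/c['fy']
    a,b=x,y
    for _ in range(20):
        s=1+c['k1']*(a*a+b*b); a,b=x/s,y/s
    M=np.array(c['world_from_camera']); return M[:3,3],M[:3,:3]@np.array([a,b,1.])
def onz(n,u,v,z):
    o,r=ray(n,u,v); return o+r*(z-o[2])/r[2]
def dep(n,u,v,d):
    o,r=ray(n,u,v); return o+r*d
E
python3 - <<'E'
from h import *
snap('top','t1.png'); snap('scene','s1.png')
s=env.get_state(); print(s)
E
```

```text
{'clock': 0.1, 'joint_pos': array([ 1.01042973e+00,  3.13940077e-01,  4.50894558e-02,  1.30357528e+00,
       -1.52062057e-06,  1.43121126e+00]), 'qvel': array([ 0.0020536 , -0.00210352,  0.0019673 , -0.00037409,  0.00222502,
        0.00074456]), 'tau': array([ 1.95359855e-03, -4.81729853e+01,  2.99241167e+01,  1.28047916e-02,
       -1.56907713e-04, -1.64771774e-05]), 'tcp_pos': array([0.23464148, 0.52447176, 0.23848832]), 'orientation': array([-2.78655459e-04,  2.08841999e-01,  9.77949056e-01, -7.65654755e-04]), 'wrist_force': array([-0.30819076, -0.30196864,  1.14871906]), 'ft_torque': array([ 0.04669796, -0.00755954,  0.03079287]), 'finger_gap': 0.08515824310245003}
```

View pics/t1.png

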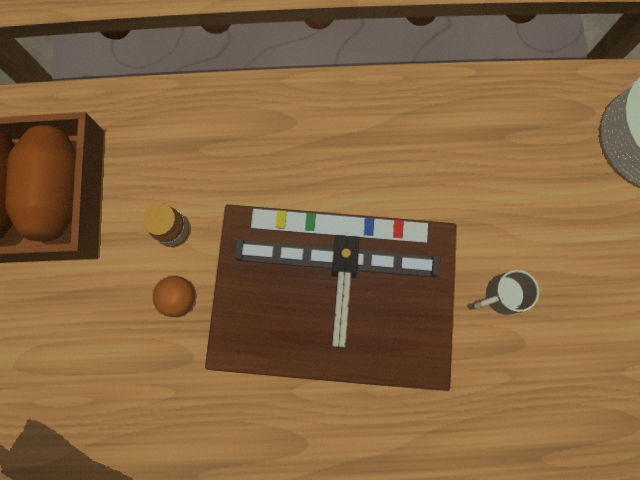

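View pics/s1.png

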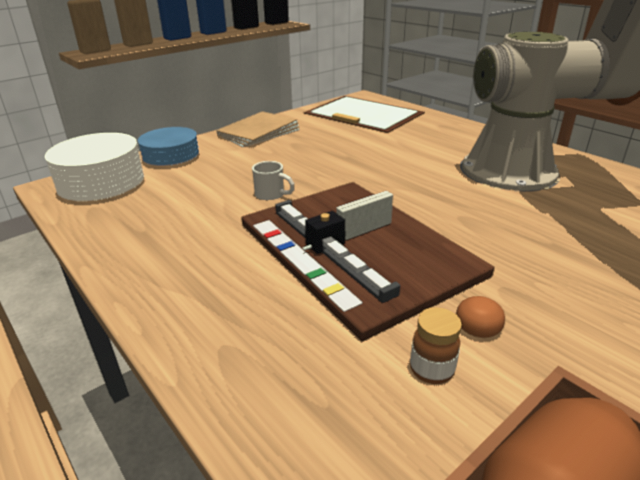

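The top view shows the tags as yellow (281,219), green (311,221), blue (369,227) and red (399,229). The stop is at about (345,253), with its plate running down to (340,345). The mug is at (515,292), the jar at (165,225) and the roll at (174,296). Red is at the outer end, past blue. Next I'll measure these.

```bash
cat > m.py <<'E'
from h import *
def tags(p):
    h=cv2.cvtColor(p,cv2.COLOR_RGB2HSV); out={}
    for n,lo,hi in [('red',(0,170,100),(6,255,255)),('yellow',(22,150,100),(32,255,255)),('green',(45,100,40),(85,255,255)),('blue',(100,120,60),(130,255,255))]:
        m=cv2.inRange(h,lo,hi); m[:200]=0; m[245:]=0; m[:,:230]=0; m[:,450:]=0
        k,l,st,c=cv2.connectedComponentsWithStats(m)
        if k<2: continue
        i=1+np.argmax(st[1:,4]); out[n]=(onz('top',*c[i],.025),st[i,4],c[i])
    return out
def frame(T):
    ys={'red':-.1,'blue':-.05,'green':.05,'yellow':.1}
    N=[n for n in ys if n in T]; A=np.array([T[n][0][:2] for n in N]); y=np.array([ys[n] for n in N])
    s=np.polyfit(y,A,1); ey=s[0]/np.linalg.norm(s[0]); ex=np.array([ey[1],-ey[0]])
    return s[0],s[1],ex,ey
def plate(p,d):
    # plate top at z=.087: bright pixels, from depth heights
    v,u=np.mgrid[225:375,225:450]; P=[]
    pts=np.array([dep('top',a,b,d[b,a]) for a,b in zip(u.ravel(),v.ravel())])
    br=p[v.ravel(),u.ravel()].astype(int); 
    return pts,br,u.ravel(),v.ravel()
E
python3 - <<'E'
from m import *
z=np.load('/tmp/top.npz'); p,d=z['p'],z['d']
T=tags(p)
for n in T: print(n,T[n])
s,o,ex,ey=frame(T); print('scale',np.linalg.norm(s),'o',o,'ex',ex,'ey',ey,'yaw',np.degrees(np.arctan2(-ey[0],ey[1])))
pts,br,u,v=plate(p,d)
bx=(pts[:,:2]-o)@ex; by=(pts[:,:2]-o)@ey
k=(pts[:,2]>.08)&(br.min(1)>110)&(bx<-.07)
print(k.sum(),pts[k].mean(0),'board y',by[k].mean(),by[k].min(),by[k].max(),'bx rel tags',bx[k].min(),bx[k].max())
# same by plane casting
q=np.array([onz('top',a,b,.087)[:2] for a,b in zip(u[k],v[k])]); print('cast by',((q-o)@ey).mean(), 'z range',pts[k,2].min(),pts[k,2].max())
for n,(a,b,h) in dict(mug=(517,291,.065),jar=(160,220,.085),roll=(174,296,.03)).items():
    w=onz('top',a,b,h); print(n,w,(w[:2]-o)@ex,(w[:2]-o)@ey)
E
```

```text
red (array([ 0.62462567, -0.1127383 ,  0.025     ]), np.int32(140), array([398.20714286, 228.24285714]))
yellow (array([0.65037266, 0.08559157, 0.025     ]), np.int32(147), array([280.91836735, 218.57823129]))
green (array([0.64386118, 0.03612442, 0.025     ]), np.int32(138), array([310.08695652, 221.02173913]))
blue (array([ 0.63079004, -0.06304268,  0.025     ]), np.int32(135), array([368.77777778, 225.97037037]))
scale 1.0000258392696926 o [ 0.63741238 -0.01351625] ex [ 0.99162808 -0.12912691] ey [0.12912691 0.99162808] yaw -7.419142844119725Traceback (most recent call last):
  File "<stdin>", line 6, in <module>
  File "m.py", line 18, in plate
    pts=np.array([dep('top',a,b,d[b,a]) for a,b in zip(u.ravel(),v.ravel())])
                  ~~~^^^^^^^^^^^^^^^^^^
  File "h.py", line 15, in dep
    o,r=ray(n,u,v); return o+r*d
        ~~~^^^^^^^
  File "h.py", line 7, in ray
    c=env.calibration(n); x=(u-c['cx'])/c['fx']; y=(v-c['cy'])/c['fy']
ValueError: time passes only in moves, steps and waits
```

```bash
sed -i 's/^def ray/C={n:env.calibration(n) for n in ("top","scene")}\ndef ray/; s/c=env.calibration(n); x/c=C[n]; x/' h.py
python3 - <<'E'
from m import *
z=np.load('/tmp/top.npz'); p,d=z['p'],z['d']
T=tags(p)
s,o,ex,ey=frame(T)
pts,br,u,v=plate(p,d)
bx=(pts[:,:2]-o)@ex; by=(pts[:,:2]-o)@ey
k=(pts[:,2]>.08)&(br.min(1)>110)&(bx<-.07)
print(k.sum(),pts[k].mean(0),'board y',by[k].mean(),by[k].min(),by[k].max(),'bx rel tags',bx[k].min(),bx[k].max())
q=np.array([onz('top',a,b,.087)[:2] for a,b in zip(u[k],v[k])]); print('cast by',((q-o)@ey).mean(), 'z range',pts[k,2].min(),pts[k,2].max())
for n,(a,b,h) in dict(mug=(517,291,.065),jar=(160,220,.085),roll=(174,296,.03)).items():
    w=onz('top',a,b,h); print(n,w,(w[:2]-o)@ex,(w[:2]-o)@ey)
E
```

```text
807 [ 0.48638393 -0.00593495  0.10598844] board y -0.011984009729208019 -0.021749353107743122 0.011178522464337565 bx rel tags -0.21510140920305532 -0.09189092214352279
cast by -0.012954171664807806 z range 0.08340493315519326 0.910657703407989
mug [ 0.50492613 -0.28901088  0.065     ] -0.09580331657812538 -0.2902957517605192
jar [0.64165995 0.27502277 0.085     ] -0.033046144792789535 0.28667186979676007
roll [0.52537393 0.26607599 0.03      ] -0.14720336180349985 0.2627843351197316
```

Emit:
play_rows(force=40, steps=[{"claw": 255,"dp": [0,0,0],"angular": [0,0,7]},{"claw": 255,"dp": [0,0,0],"angular": [0,0,7]},{"claw": 255,"dp": [0,0,0],"angular": [0,0,7]},{"claw": 255,"dp": [0,0,0],"angular": [0,0,7]},{"claw": 255,"dp": [0,0,0],"angular": [0,0,7]},{"claw": 255,"dp": [0,0,0],"angular": [0,0,7]},{"claw": 255,"dp": [0,0,0],"angular": [0,0,7]},{"claw": 255,"dp": [0,0,0],"angular": [0,0,7]}])

```text
clock: 0.77
tcp_pos: [0.2347, 0.5246, 0.2388]
orientation: [0.0, 0.646, 0.763, -0.001]
wrist_force: [-0.6, -0.0, -1.2]
finger_gap: -0.0003
```

Emit:
play_rows(steps=[{"claw": 255,"dp": [0,0,0],"angular": [0,0,7]},{"claw": 255,"dp": [0,0,0],"angular": [0,0,7]},{"claw": 255,"dp": [0,0,0],"angular": [0,0,3.3]},{"claw": 255,"dp": [0,0,0],"angular": [0,0,0]},{"claw": 255,"dp": [0,0,0],"angular": [0,0,0]},{"claw": 255,"dp": [0,0,0],"angular": [0,0,0]},{"claw": 255,"dp": [0,0,0],"angular": [0,0,0]},{"claw": 255,"dp": [0,0,0],"angular": [0,0,0]}])

```text
clock: 1.43
tcp_pos: [0.2349, 0.5248, 0.2393]
orientation: [0.0, 0.751, 0.66, -0.0]
wrist_force: [0.0, -0.5, 0.3]
finger_gap: 0.0001
```

```bash
cat > g.py <<'E'
from m import *
import sys
from scipy.spatial.transform import Rotation as R
o=np.array([.63741,-.01352]); ex=np.array([.99163,-.12913]); ey=np.array([.12913,.99163])
def to(bx,by,z):  # bx relative to tag row
    s=env.get_state(); q=s['orientation']; M=R.from_quat([*q[1:],q[0]]).as_matrix()
    t=s['tcp_pos']; w=np.r_[o+bx*ex+by*ey,z]
    print('clock',s['clock'],'tcp',t,'board',(t[:2]-o)@ex,(t[:2]-o)@ey,'toolx deg',np.degrees(np.arctan2(M[1,0],M[0,0])),'tilt z',M[:,2])
    print('gap',s['finger_gap'],'F',s['wrist_force'],'dp total',M.T@(w-t))
if __name__=='__main__': to(*map(float,sys.argv[1:4]))
E
python3 g.py -.128 .05 .2385
```

```text
clock 1.4333 tcp [0.23490737 0.52484754 0.23925248] board -0.4686530859058931 0.48188623775469175 toolx deg 82.62944793442576 tilt z [-1.36288952e-05 -3.17243281e-05 -9.99999999e-01]
gap 6.966455723872688e-05 F [ 0.04264053 -0.50132417  0.25086283] dp total [-0.43217468  0.34028411  0.00076362]
```

Emit:
play_rows(steps=[{"claw": 255,"dp": [-0.027,0.0212,0],"angular": [0,0,0]},{"claw": 255,"dp": [-0.027,0.0212,0],"angular": [0,0,0]},{"claw": 255,"dp": [-0.027,0.0212,0],"angular": [0,0,0]},{"claw": 255,"dp": [-0.027,0.0212,0],"angular": [0,0,0]},{"claw": 255,"dp": [-0.027,0.0212,0],"angular": [0,0,0]},{"claw": 255,"dp": [-0.027,0.0212,0],"angular": [0,0,0]},{"claw": 255,"dp": [-0.027,0.0212,0],"angular": [0,0,0]},{"claw": 255,"dp": [-0.027,0.0212,0],"angular": [0,0,0]}])

```text
clock: 2.1
tcp_pos: [0.3758, 0.2874, 0.2395]
orientation: [0.0, 0.751, 0.66, 0.0]
wrist_force: [0.5, 0.3, 0.5]
finger_gap: -0.0001
```

Emit:
play_rows(steps=[{"claw": 255,"dp": [-0.027,0.0212,0],"angular": [0,0,0]},{"claw": 255,"dp": [-0.027,0.0212,0],"angular": [0,0,0]},{"claw": 255,"dp": [-0.027,0.0212,0],"angular": [0,0,0]},{"claw": 255,"dp": [-0.027,0.0212,0],"angular": [0,0,0]},{"claw": 255,"dp": [-0.027,0.0212,0],"angular": [0,0,0]},{"claw": 255,"dp": [-0.027,0.0212,0],"angular": [0,0,0]},{"claw": 255,"dp": [-0.027,0.0212,0],"angular": [0,0,0]},{"claw": 255,"dp": [-0.027,0.0212,0],"angular": [0,0,0]}])

```text
clock: 2.77
tcp_pos: [0.5162, 0.0511, 0.2395]
orientation: [0.0, 0.751, 0.66, 0.0]
wrist_force: [0.8, -0.3, 0.4]
finger_gap: 0.0002
```

```bash
python3 g.py -.128 .05 .048
```

```text
clock 2.7667 tcp [0.51620518 0.05107834 0.23948273] board -0.12853191508448855 0.048406471682028634 toolx deg 82.61054440201512 tilt z [ 5.26601132e-04  1.59178525e-04 -9.99999849e-01]
gap 0.0001914919532268093 F [ 0.77864167 -0.34974841  0.40549906] dp total [0.00155028 0.00043608 0.19148333]
```

Emit:
play_rows(steps=[{"claw": 255,"dp": [0,0,0.027],"angular": [0,0,0]},{"claw": 255,"dp": [0,0,0.027],"angular": [0,0,0]},{"claw": 255,"dp": [0,0,0.027],"angular": [0,0,0]},{"claw": 255,"dp": [0,0,0.027],"angular": [0,0,0]},{"claw": 255,"dp": [0,0,0.027],"angular": [0,0,0]},{"claw": 255,"dp": [0,0,0.027],"angular": [0,0,0]},{"claw": 255,"dp": [0,0,0.02],"angular": [0,0,0]},{"claw": 255,"dp": [0,0,0.009],"angular": [0,0,0]}])

```text
clock: 3.43
tcp_pos: [0.5135, 0.0528, 0.0455]
orientation: [-0.002, 0.751, 0.66, -0.002]
wrist_force: [-1.0, 0.2, -0.2]
finger_gap: 0.0002
```

```bash
python3 g.py -.128 .012 .048; python3 -c "
from h import *
p,d=snap('scene','s2.png'); cv2.imwrite('pics/s2c.png',cv2.resize(p[150:350,220:520,::-1],(780,520)))"
```

```text
clock 3.4333 tcp [0.51350634 0.05279947 0.04551087] board -0.1314304163762894 0.04976469506980685 toolx deg 82.60951726726589 tilt z [-4.31593497e-03  2.93009650e-04 -9.99990643e-01]
gap 0.0001679815741234653 F [-1.01830337  0.16670626 -0.2095839 ] dp total [-0.03776693  0.00340008 -0.00249385]
```

View pics/s2c.png

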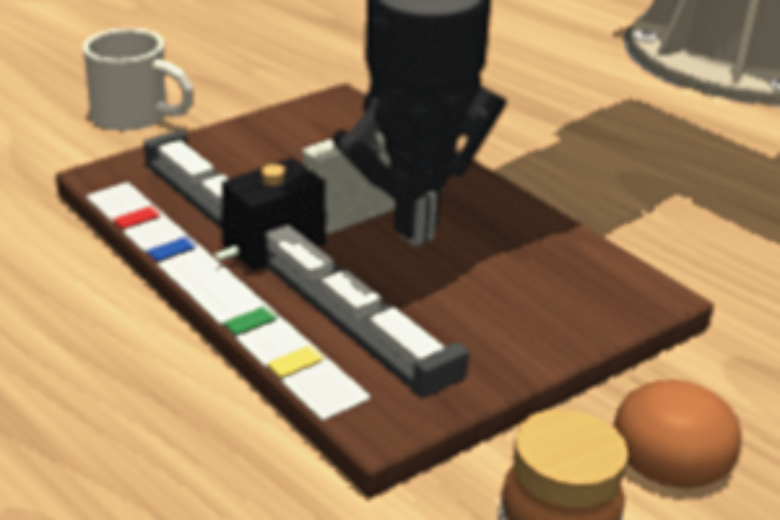

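The fingers are shut beside the plate's +y face, at crop (415,220), and nothing is in contact. I'll shift a little away from the housing and close in.

Emit:
play_rows(steps=[{"claw": 255,"dp": [-0.005,-0.005,0],"angular": [0,0,0]},{"claw": 255,"dp": [-0.005,-0.005,-0.002],"angular": [0,0,0]},{"claw": 255,"dp": [-0.005,-0.005,0],"angular": [0,0,0]},{"claw": 255,"dp": [-0.005,-0.004,0],"angular": [0,0,0]},{"claw": 255,"dp": [-0.005,0,0],"angular": [0,0,0]},{"claw": 255,"dp": [-0.005,0,0],"angular": [0,0,0]},{"claw": 255,"dp": [-0.003,0,0],"angular": [0,0,0]},{"claw": 255,"dp": [-0.003,0,0],"angular": [0,0,0]}])

```text
clock: 4.15
tcp_pos: [0.4924, 0.0189, 0.0506]
orientation: [0.0, 0.751, 0.66, 0.0]
wrist_force: [-0.9, -0.4, 0.3]
finger_gap: -0.0002
```

Emit:
play_rows(steps=[{"claw": 255,"dp": [-0.003,0,0],"angular": [0,0,0]},{"claw": 255,"dp": [-0.003,0,0],"angular": [0,0,0]},{"claw": 255,"dp": [-0.003,0,0],"angular": [0,0,0]},{"claw": 255,"dp": [-0.003,0,0],"angular": [0,0,0]},{"claw": 255,"dp": [-0.003,0,0],"angular": [0,0,0]},{"claw": 255,"dp": [-0.003,0,0],"angular": [0,0,0]},{"claw": 255,"dp": [-0.003,0,0],"angular": [0,0,0]},{"claw": 255,"dp": [-0.003,0,0],"angular": [0,0,0]}])

```text
clock: 4.82
tcp_pos: [0.4894, -0.0035, 0.0504]
orientation: [-0.001, 0.751, 0.66, 0.001]
wrist_force: [1.1, 5.4, 1.3]
finger_gap: 0.0002
```

```bash
python3 g.py -.150 -.079 .048; python3 -c "
from h import *
snap('top','t3.png')
p,d=snap('scene','s3.png'); cv2.imwrite('pics/s3c.png',cv2.resize(p[150:350,220:520,::-1],(780,520)))"
```

```text
clock 4.8167 tcp [ 0.4894069  -0.00345079  0.05042611] board -0.14806455391039203 -0.009126713261136702 toolx deg 82.65293715658312 tilt z [ 8.63421861e-04  2.26773240e-03 -9.99997056e-01]
gap 0.00020495641523661374 F [1.05101539 5.41998438 1.29233892] dp total [-0.06987652 -0.00202551  0.00226009]
```

View pics/s3c.png

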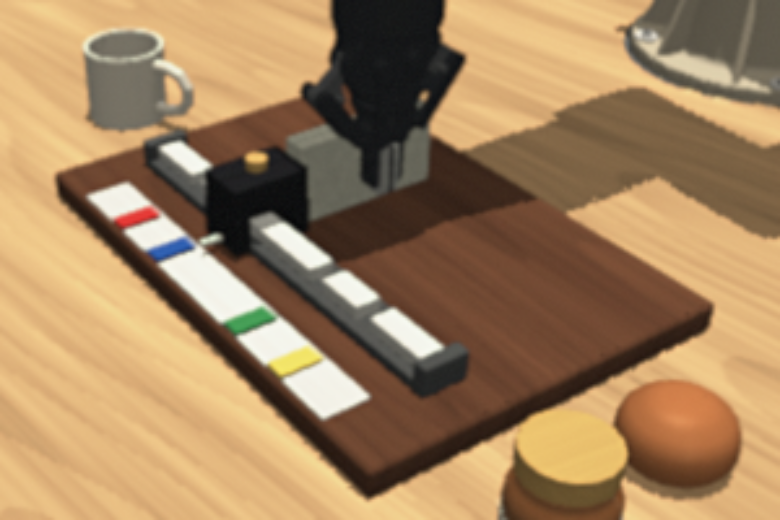

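The fingers are on the plate and pushing with about 5 N. The pointer, at crop (205,240), is nearing blue. I'll go on through the blue notch.

Emit:
play_rows(steps=[{"claw": 255,"dp": [-0.003,0,0],"angular": [0,0,0]},{"claw": 255,"dp": [-0.003,0,0],"angular": [0,0,0]},{"claw": 255,"dp": [-0.003,0,0],"angular": [0,0,0]},{"claw": 255,"dp": [-0.003,0,0],"angular": [0,0,0]},{"claw": 255,"dp": [-0.003,0,0],"angular": [0,0,0]},{"claw": 255,"dp": [-0.002,0,0],"angular": [0,0,0]},{"claw": 255,"dp": [-0.002,0,0],"angular": [0,0,0]},{"claw": 255,"dp": [-0.002,0,0],"angular": [0,0,0]}])

```text
clock: 5.58
tcp_pos: [0.4866, -0.0226, 0.0503]
orientation: [-0.002, 0.751, 0.66, 0.003]
wrist_force: [3.1, 17.2, 2.0]
finger_gap: -0.0001
```

Emit:
play_rows(steps=[{"claw": 255,"dp": [-0.002,0,0],"angular": [0,0,0]},{"claw": 255,"dp": [-0.002,0,0],"angular": [0,0,0]},{"claw": 255,"dp": [-0.002,0,0],"angular": [0,0,0]},{"claw": 255,"dp": [-0.002,0,0],"angular": [0,0,0]},{"claw": 255,"dp": [-0.002,0,0],"angular": [0,0,0]},{"claw": 255,"dp": [-0.002,0,0],"angular": [0,0,0]},{"claw": 255,"dp": [-0.002,0,0],"angular": [0,0,0]},{"claw": 255,"dp": [-0.002,0,0],"angular": [0,0,0]}])

```text
clock: 6.25
tcp_pos: [0.4843, -0.0406, 0.0503]
orientation: [-0.0, 0.751, 0.66, 0.001]
wrist_force: [1.5, 6.0, 0.2]
finger_gap: -0.0001
```

```bash
python3 g.py -.150 -.079 .048; python3 -c "
from h import *
p,d=snap('scene','s4.png'); cv2.imwrite('pics/s4c.png',cv2.resize(p[150:350,220:520,::-1],(780,520)))"
```

```text
clock 6.25 tcp [ 0.48433715 -0.04062282  0.05029202] board -0.14829184218377978 -0.04664227005789906 toolx deg 82.61440599587486 tilt z [ 4.35161044e-04  1.39813081e-03 -9.99998928e-01]
gap -6.595211905915439e-05 F [1.50986092 5.9531306  0.19345822] dp total [-0.03236028 -0.00172845  0.00224491]
```

View pics/s4c.png

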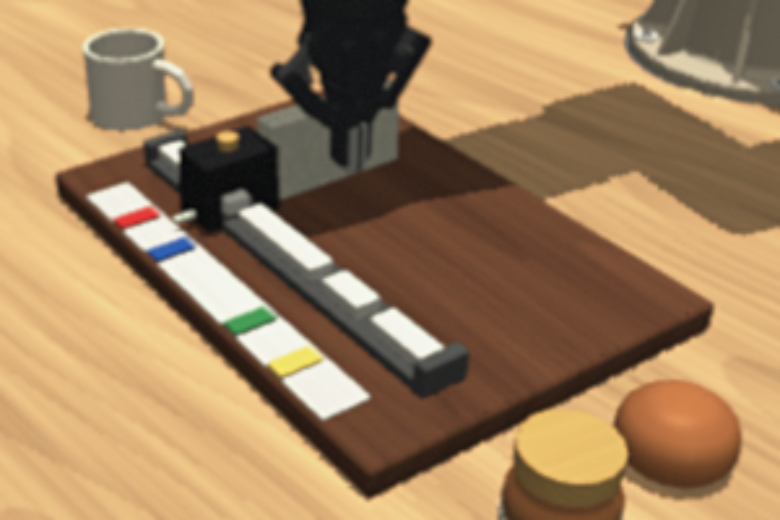

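The stop is past blue, with the pointer at crop (185,216). The force peaked at about 17 N leaving the blue notch and is 6 N now. I have about 30 mm left and will slow down near red.

Emit:
play_rows(steps=[{"claw": 255,"dp": [-0.0025,0,0],"angular": [0,0,0]},{"claw": 255,"dp": [-0.0025,0,0],"angular": [0,0,0]},{"claw": 255,"dp": [-0.0025,0,0],"angular": [0,0,0]},{"claw": 255,"dp": [-0.0025,0,0],"angular": [0,0,0]},{"claw": 255,"dp": [-0.0025,0,0],"angular": [0,0,0]},{"claw": 255,"dp": [-0.0025,0,0],"angular": [0,0,0]},{"claw": 255,"dp": [-0.0025,0,0],"angular": [0,0,0]},{"claw": 255,"dp": [-0.0025,0,0],"angular": [0,0,0]}])

```text
clock: 6.97
tcp_pos: [0.4817, -0.0605, 0.0503]
orientation: [-0.0, 0.751, 0.66, 0.001]
wrist_force: [2.0, 5.2, 0.9]
finger_gap: 0.0001
```

Emit:
play_rows(steps=[{"claw": 255,"dp": [-0.001,0,0],"angular": [0,0,0]},{"claw": 255,"dp": [-0.001,0,0],"angular": [0,0,0]},{"claw": 255,"dp": [-0.001,0,0],"angular": [0,0,0]},{"claw": 255,"dp": [-0.001,0,0],"angular": [0,0,0]},{"claw": 255,"dp": [0,0,0],"angular": [0,0,0]},{"claw": 255,"dp": [0,0,0],"angular": [0,0,0]},{"claw": 255,"dp": [0,0,0],"angular": [0,0,0]},{"claw": 255,"dp": [0,0,0],"angular": [0,0,0]}])

```text
clock: 7.63
tcp_pos: [0.4809, -0.0651, 0.0503]
orientation: [0.0, 0.751, 0.66, -0.0]
wrist_force: [-0.2, -0.4, 0.3]
finger_gap: 0.0001
```

```bash
python3 g.py -.150 -.079 .048
```

```text
clock 7.6333 tcp [ 0.48086181 -0.06514221  0.05025722] board -0.1485719077294272 -0.07140519802593272 toolx deg 82.5657460907643 tilt z [-4.91509348e-04 -6.32839428e-04 -9.99999679e-01]
gap 0.0001322065542252833 F [-0.20574021 -0.42629877  0.32392931] dp total [-0.00759396 -0.00142588  0.00226305]
```

The push dropped to nothing, which suggests it clicked in. I'll back off, lift, and look.

Emit:
play_rows(steps=[{"claw": 255,"dp": [0.005,0,0],"angular": [0,0,0]},{"claw": 255,"dp": [0.01,0,0],"angular": [0,0,0]},{"claw": 255,"dp": [0.015,0,0],"angular": [0,0,0]},{"claw": 255,"dp": [0.02,0,0],"angular": [0,0,0]},{"claw": 255,"dp": [0.02,0,-0.02],"angular": [0,0,0]},{"claw": 255,"dp": [0.02,0,-0.03],"angular": [0,0,0]},{"claw": 255,"dp": [0.02,0,-0.03],"angular": [0,0,0]},{"claw": 255,"dp": [0.02,0,-0.03],"angular": [0,0,0]}])

```text
clock: 8.3
tcp_pos: [0.4972, 0.0659, 0.1613]
orientation: [-0.0, 0.751, 0.66, -0.0]
wrist_force: [2.0, -0.8, 0.2]
finger_gap: -0.0
```

Emit:
play_rows(steps=[{"claw": 255,"dp": [0.03,-0.025,-0.02],"angular": [0,0,0]},{"claw": 255,"dp": [0.03,-0.025,-0.02],"angular": [0,0,0]},{"claw": 255,"dp": [0.03,-0.025,-0.01],"angular": [0,0,0]},{"claw": 255,"dp": [0.03,-0.025,0],"angular": [0,0,0]},{"claw": 255,"dp": [0.03,-0.02,0],"angular": [0,0,0]},{"claw": 255,"dp": [0.03,0,0],"angular": [0,0,0]},{"claw": 255,"dp": [0.02,0,0],"angular": [0,0,0]},{"claw": 255,"dp": [0,0,0],"angular": [0,0,0]}])

```text
clock: 8.97
tcp_pos: [0.4063, 0.2785, 0.2085]
orientation: [-0.0, 0.75, 0.662, 0.001]
wrist_force: [-0.6, 0.2, 0.6]
finger_gap: -0.0001
```

```bash
python3 - <<'E'
from m import *
p,d=snap('top','t5.png'); q,_=snap('scene','s5.png')
a=cv2.resize(p[200:390,205:460,::-1],(780,581)); b=cv2.resize(q[170:290,230:390,::-1],(780,585))
cv2.imwrite('pics/t5c.png',a); cv2.imwrite('pics/s5c.png',b)
o=np.array([.63741,-.01352]); ex=np.array([.99163,-.12913]); ey=np.array([.12913,.99163])
def pin(p):
    h=cv2.cvtColor(p,cv2.COLOR_RGB2HSV); m=cv2.inRange(h,(12,120,90),(28,255,255)); m[:238]=0; m[262:]=0; m[:,:300]=0; m[:,435:]=0
    k,l,st,c=cv2.connectedComponentsWithStats(m); i=1+np.argmax(st[1:,4]); return c[i],st[i,4]
for f in ('t1','t3','t5'):
    im=cv2.imread(f'pics/{f}.png')[:,:,::-1].copy(); c,n=pin(im)
    w=onz('top',*c,.083); print(f,'pin px',c,n,'board x(rel),y',(w[:2]-o)@ex,(w[:2]-o)@ey)
pts,br,u,v=plate(p,d); bx=(pts[:,:2]-o)@ex; by=(pts[:,:2]-o)@ey
k=(abs(pts[:,2]-.087)<.006)&(br.min(1)>110)&(bx<-.105)&(bx>-.21)&(by<0)
print('plate by',by[k].min(),by[k].max(),by[k].mean(),k.sum())
print(env.get_state()['tcp_pos'],env.get_state()['clock'])
E
```

```text
t1 pin px [345.79411765 252.63235294] 68 board x(rel),y -0.06019638926126548 -0.012885361526894729Traceback (most recent call last):
  File "<stdin>", line 10, in <module>
  File "<stdin>", line 8, in pin
    return _wrapfunc(a, 'argmax', axis=axis, out=out, **kwds)
    return bound(*args, **kwds)
ValueError: attempt to get argmax of an empty sequence
```

View pics/t5c.png

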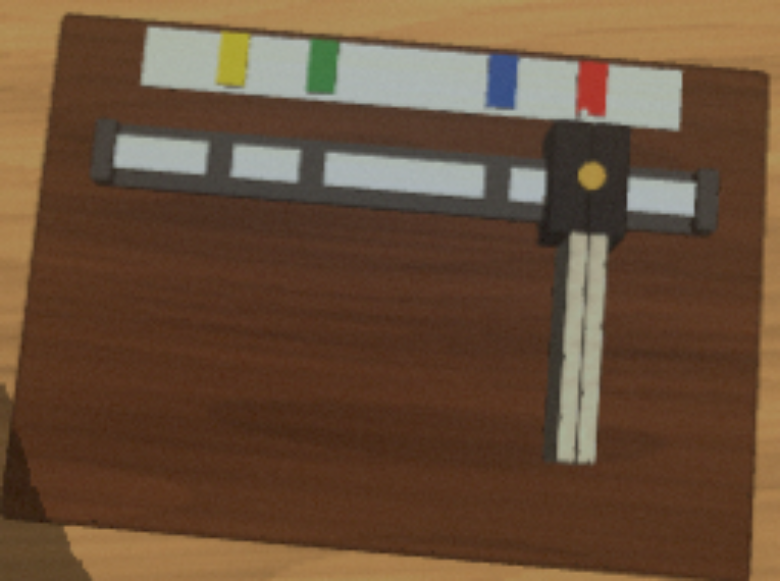

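View pics/s5c.png

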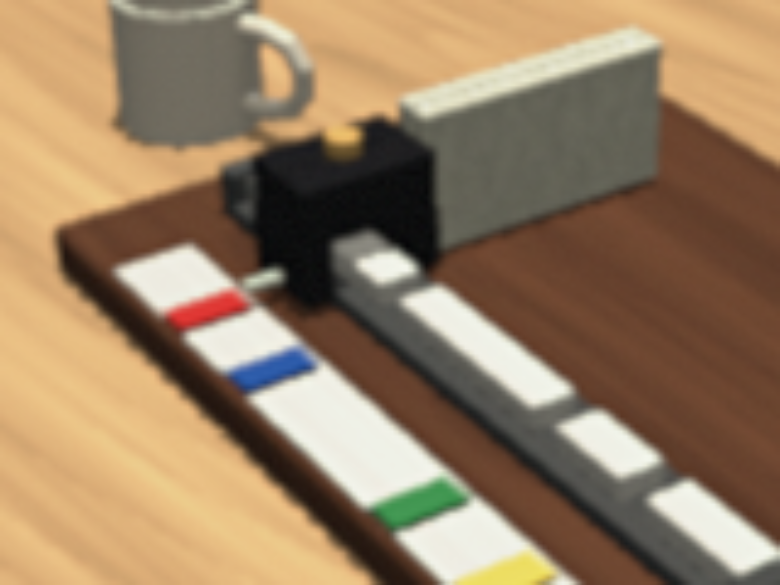

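The top crop shows the pointer (590,112) on the red tag (592,88) and the pin at (592,176). The side crop shows the pointer in line with red. Now I'll check it in numbers.

```bash
python3 - <<'E'
from m import *
o=np.array([.63741,-.01352]); ex=np.array([.99163,-.12913]); ey=np.array([.12913,.99163])
for f in ('t1','t5'):
    p=cv2.imread(f'pics/{f}.png')[:,:,::-1].copy(); h=cv2.cvtColor(p,cv2.COLOR_RGB2HSV)
    m=cv2.inRange(h,(12,120,90),(28,255,255)); m[:238]=0; m[270:]=0; m[:,:300]=0; m[:,435:]=0
    k,l,st,c=cv2.connectedComponentsWithStats(m); i=1+np.argmax(st[1:,4]); w=onz('top',*c[i],.083)
    print(f,'pin',c[i],st[i,4],'by',(w[:2]-o)@ey)
    if f=='t5':
        d=np.load('/tmp/top.npz')['d']
    else: continue
    pts,br,u,v=plate(p,d); bx=(pts[:,:2]-o)@ex; by=(pts[:,:2]-o)@ey
    k=(abs(pts[:,2]-.087)<.006)&(br.min(1)>110)&(bx<-.105)&(bx>-.21)
    print('plate by',by[k].min(),by[k].max(),np.median(by[k]),k.sum())
    T=tags(p); print('red by',(T['red'][0][:2]-o)@ey)
    for n,(a,b,z) in dict(mug=(517,291,.065),jar=(160,220,.085),roll=(174,296,.03)).items():
        q=cv2.imread('pics/t1.png')[:,:,::-1]; r=np.s_[b-30:b+30,a-28:a+28]; print(n,'diff',np.abs(q[r].astype(int)-p[r]).mean())
def pinh(f,roi):
    im=cv2.imread(f'pics/{f}.png')[:,:,::-1].copy(); m=cv2.inRange(cv2.cvtColor(im,cv2.COLOR_RGB2HSV),(8,110,120),(28,255,255)); y0,y1,x0,x1=roi
    return cv2.connectedComponentsWithStats(m[y0:y1,x0:x1])[2][1:]
print(pinh('s1',(208,224,312,338)),pinh('s5',(190,206,285,315)))
E
```

```text
t1 pin [345.79411765 252.63235294] 68 by -0.012885361526894729
t5 pin [398. 257.] 69 by -0.0950180270327943
plate by -0.10413090963909982 -0.08534046185707346 -0.09533848429120922 728
red by -0.10021734784277603
mug diff 4.777281746031746
jar diff 4.524503968253968
roll diff 6.332043650793651
[[ 9  5  8  5 36]] [[  0   0  27  10 166]]
```

The numbers disagree a little: the plate reads -95 mm and red -100 mm. I'll check the pin's height and the pointer before trusting the click.

```bash
python3 - <<'E'
from m import *
def bb(f,c):
    im=cv2.imread(f'pics/{f}.png')[:,:,::-1].copy(); h=cv2.cvtColor(im,cv2.COLOR_RGB2HSV); m=cv2.inRange(h,(8,90,110),(30,255,255))
    x,y=c; s=m[y-8:y+9,x-8:x+9]; k,l,st,ce=cv2.connectedComponentsWithStats(s); i=1+np.argmax(st[1:,4]); return st[i],ce[i]+[x-8,y-8]
# pin centre in scene crops: s2,s3,s4 crop 2.6x from (220,150); s5 crop 4.875x from (230,170)
C={'s1':(325,216),'s2':(325,217),'s3':(318,211),'s4':(308,204),'s5':(300,199)}
for f in C: print(f,*bb(f,C[f]))
p,d=snap('top','t6.png')
for u,v in [(398,257)]:
    print('pin z',[round(float(dep('top',a,b,d[b,a])[2]),4) for a in (397,398,399) for b in (256,257,258)])
    print('housing z',[round(float(dep('top',a,b,d[b,a])[2]),4) for a in (390,406) for b in (250,257,264)])
# views for pointer
q=cv2.imread('pics/t6.png')[210:280,370:430]; w=cv2.imread('pics/s5.png')[215:245,255:300]
a=cv2.resize(q,(480,560),interpolation=cv2.INTER_NEAREST)
cv2.imwrite('pics/z.png',a)
z=np.load('/tmp/scene.npz'); 
d0=cv2.imread('pics/t6.png'); print(d0[233:242,392:406].min(2))
E
```

```text
s1 [ 0  1 13 10 55] [323.34545455 214.21818182]
s2 [ 0  0 13 10 88] [322.75       213.13636364]
s3 [  0   0  13  11 103] [315.91262136 207.62135922]
s4 [ 0  0 12 10 89] [305.37078652 200.01123596]
s5 [  0   0  17  10 118] [299.         194.51694915]
pin z [0.0845, 0.0839, 0.0854, 0.0849, 0.0844, 0.0835, 0.083, 0.0836, 0.085]
housing z [0.0783, 0.0788, 0.0772, 0.0782, 0.0807, 0.0778]
[[176  98  47  48  46  48  43  42  47  44  49 163 173 174]
 [173  93  51  49  47  49  48  46  48  42  45 162 172 171]
 [166  95  60  88  96  59  46  44  51  47  48 161 170 173]
 [172  92  99 159 174  88  46  42  44  46  64 158 168 168]
 [170 104  99 162 168 102  82  72  68  68  81 160 171 167]
 [161 111 116 158 159 168 169 144 140 139 138 167 169 172]
 [ 87  82  99 118 154 160 159 158 158 163 158 161 163 166]
 [ 43  41  36  42  39  45  55  88  70  57  59  86  87 119]
 [ 38  38  40  38  46  38  36  40  40  40  39  42  39  40]]
```

View pics/z.png

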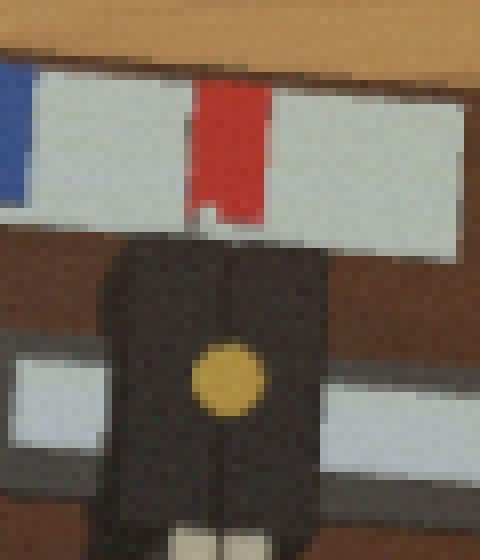

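The pointer sits about 4 mm short of the red tag's centre: x≈395.6 against ≈398. The pin reading, about 6 mm, is inconclusive. It is probably at the notch's edge and not yet in, so I'll return and nudge it on with small steps.

```bash
python3 g.py -.150 -.055 .16; python3 g.py -.15 -.055 .050|tail -1
```

```text
clock 9.1167 tcp [0.40604449 0.27469354 0.20801126] board -0.2666459984043681 0.25592496847709056 toolx deg 82.65137717547798 tilt z [-8.18800224e-04 -6.99699141e-04 -9.99999420e-01]
gap 0.0003713264971424668 F [ 0.08807183  0.29903874 -0.35602986] dp total [-0.31102972  0.11629623  0.04817566]
gap 0.0003713264971424668 F [ 0.08807183  0.29903874 -0.35602986] dp total [-0.31094186  0.11637571  0.1581756 ]
```

Emit:
play_rows(steps=[{"claw": 255,"dp": [-0.036,0.0145,0.0055],"angular": [0,0,0]},{"claw": 255,"dp": [-0.036,0.0145,0.0055],"angular": [0,0,0]},{"claw": 255,"dp": [-0.036,0.0145,0.0055],"angular": [0,0,0]},{"claw": 255,"dp": [-0.036,0.0145,0.0055],"angular": [0,0,0]},{"claw": 255,"dp": [-0.036,0.0145,0.0055],"angular": [0,0,0]},{"claw": 255,"dp": [-0.036,0.0145,0.0055],"angular": [0,0,0]},{"claw": 255,"dp": [-0.036,0.0145,0.0055],"angular": [0,0,0]},{"claw": 255,"dp": [-0.034,0.0145,0.0055],"angular": [0,0,0]}])

```text
clock: 9.78
tcp_pos: [0.4842, -0.0271, 0.1642]
orientation: [-0.0, 0.752, 0.659, -0.0]
wrist_force: [1.3, -0.2, 1.1]
finger_gap: 0.0003
```

Emit:
play_rows(steps=[{"claw": 255,"dp": [0,0,0.02],"angular": [0,0,0]},{"claw": 255,"dp": [0,0,0.025],"angular": [0,0,0]},{"claw": 255,"dp": [0,0,0.025],"angular": [0,0,0]},{"claw": 255,"dp": [0,0,0.02],"angular": [0,0,0]},{"claw": 255,"dp": [0,0,0.015],"angular": [0,0,0]},{"claw": 255,"dp": [0,0,0.008],"angular": [0,0,0]},{"claw": 255,"dp": [0,0,0],"angular": [0,0,0]},{"claw": 255,"dp": [0,0,0],"angular": [0,0,0]}])

```text
clock: 10.45
tcp_pos: [0.4846, -0.0245, 0.0515]
orientation: [-0.0, 0.752, 0.66, -0.0]
wrist_force: [0.1, 0.2, 0.1]
finger_gap: -0.0001
```

```bash
python3 g.py -.150 -.070 .050
```

```text
clock 10.45 tcp [ 0.48457102 -0.02448289  0.0514501 ] board -0.15014407672096933 -0.030607229966933196 toolx deg 82.52717395900018 tilt z [-5.96580394e-04  9.92005721e-05 -9.99999817e-01]
gap -0.0001188331010610681 F [0.13692188 0.19728215 0.06393257] dp total [-0.03939288  0.00018106  0.00144918]
```

Next I'll advance to just short of the earlier place (-0.070), then creep.

Emit:
play_rows(steps=[{"claw": 255,"dp": [-0.007,0,0],"angular": [0,0,0]},{"claw": 255,"dp": [-0.008,0,0],"angular": [0,0,0]},{"claw": 255,"dp": [-0.008,0,0],"angular": [0,0,0]},{"claw": 255,"dp": [-0.007,0,0],"angular": [0,0,0]},{"claw": 255,"dp": [-0.005,0,0],"angular": [0,0,0]},{"claw": 255,"dp": [-0.004,0,0],"angular": [0,0,0]},{"claw": 255,"dp": [0,0,0],"angular": [0,0,0]},{"claw": 255,"dp": [0,0,0],"angular": [0,0,0]}])

```text
clock: 11.12
tcp_pos: [0.4799, -0.0629, 0.0513]
orientation: [-0.0, 0.752, 0.66, 0.0]
wrist_force: [-0.8, -0.5, 0.4]
finger_gap: -0.0001
```

Emit:
play_rows(steps=[{"claw": 255,"dp": [-0.0005,0,0],"angular": [0,0,0]},{"claw": 255,"dp": [-0.0005,0,0],"angular": [0,0,0]},{"claw": 255,"dp": [-0.0005,0,0],"angular": [0,0,0]},{"claw": 255,"dp": [-0.0005,0,0],"angular": [0,0,0]},{"claw": 255,"dp": [0,0,0],"angular": [0,0,0]},{"claw": 255,"dp": [0,0,0],"angular": [0,0,0]},{"claw": 255,"dp": [0,0,0],"angular": [0,0,0]},{"claw": 255,"dp": [0,0,0],"angular": [0,0,0]}])

```text
clock: 11.78
tcp_pos: [0.4797, -0.0646, 0.0513]
orientation: [-0.0, 0.751, 0.66, 0.0]
wrist_force: [-0.7, 0.9, -0.3]
finger_gap: 0.0001
```

```bash
python3 g.py -.150 -.079 .050
```

```text
clock 11.7833 tcp [ 0.47967098 -0.06455119  0.05128903] board -0.14982909004965078 -0.07097289901727756 toolx deg 82.5981179253403 tilt z [ 8.84813325e-05  9.64931223e-05 -9.99999991e-01]
gap 0.0001116317952120993 F [-0.65316389  0.89484341 -0.25234483] dp total [-0.00802753 -0.00017414  0.00128815]
```

Emit:
play_rows(steps=[{"claw": 255,"dp": [-0.0005,0,0],"angular": [0,0,0]},{"claw": 255,"dp": [-0.0005,0,0],"angular": [0,0,0]},{"claw": 255,"dp": [-0.0005,0,0],"angular": [0,0,0]},{"claw": 255,"dp": [0,0,0],"angular": [0,0,0]},{"claw": 255,"dp": [0,0,0],"angular": [0,0,0]},{"claw": 255,"dp": [0,0,0],"angular": [0,0,0]},{"claw": 255,"dp": [0,0,0],"angular": [0,0,0]},{"claw": 255,"dp": [0,0,0],"angular": [0,0,0]}])

```text
clock: 12.45
tcp_pos: [0.4795, -0.0661, 0.0513]
orientation: [-0.0, 0.751, 0.66, 0.0]
wrist_force: [-0.0, 1.7, 0.1]
finger_gap: -0.0002
```

```bash
cat > c.py <<'E'
from m import *
o=np.array([.63741,-.01352]); ey=np.array([.12913,.99163]); import time
p,d=snap('top','tc_%d.png'%time.time()); m=cv2.inRange(cv2.cvtColor(p,cv2.COLOR_RGB2HSV),(12,120,90),(28,255,255)); m[:238]=0; m[270:]=0; m[:,:370]=0; m[:,435:]=0
k,l,st,c=cv2.connectedComponentsWithStats(m); i=1+np.argmax(st[1:,4]) if k>1 else 0
print('pin',c[i],st[i,4],'by',(onz('top',*c[i],.083)[:2]-o)@ey)
ds=[d]+[env.read_camera('top')[1] for _ in range(5)]; D=np.mean(ds,0)
P=[dep('top',a,b,D[b,a])[2] for b,a in zip(*np.where(cv2.erode((l==i).astype(np.uint8),np.ones((3,3)))))]
x,y=c[i].round().astype(int); H=[dep('top',a,b,D[b,a])[2] for a in (x-8,x-7,x+7,x+8) for b in range(y-8,y+9)]
print('pin z %.4f housing z %.4f'%(np.median(P),np.median(H)))
E
python3 c.py; python3 g.py -.150 -.079 .050
```

```text
pin [319.5 239.5] 307200 by 0.030035682823855988
pin z 0.0011 housing z 0.0231
clock 12.75 tcp [ 0.4794725 -0.0660974  0.0512788] board -0.14982624682108833 -0.07253179578794058 toolx deg 82.59422944625749 tilt z [ 7.23085129e-05  9.19696426e-05 -9.99999993e-01]
gap -0.00023910347220722051 F [-0.20483901  1.247416   -0.17593605] dp total [-0.00646864 -0.00017605  0.00127814]
```

The gripper hides the pin from above, so I'll keep creeping on the force reading.

Emit:
play_rows(steps=[{"claw": 255,"dp": [-0.0005,0,0],"angular": [0,0,0]},{"claw": 255,"dp": [-0.0005,0,0],"angular": [0,0,0]},{"claw": 255,"dp": [0,0,0],"angular": [0,0,0]},{"claw": 255,"dp": [0,0,0],"angular": [0,0,0]},{"claw": 255,"dp": [0,0,0],"angular": [0,0,0]},{"claw": 255,"dp": [0,0,0],"angular": [0,0,0]},{"claw": 255,"dp": [0,0,0],"angular": [0,0,0]},{"claw": 255,"dp": [0,0,0],"angular": [0,0,0]}])

```text
clock: 13.42
tcp_pos: [0.4794, -0.0672, 0.0513]
orientation: [0.0, 0.751, 0.66, 0.0]
wrist_force: [-0.3, 1.0, 1.1]
finger_gap: -0.0001
```

Emit:
play_rows(steps=[{"claw": 255,"dp": [-0.0005,0,0],"angular": [0,0,0]},{"claw": 255,"dp": [-0.0005,0,0],"angular": [0,0,0]},{"claw": 255,"dp": [0,0,0],"angular": [0,0,0]},{"claw": 255,"dp": [0,0,0],"angular": [0,0,0]},{"claw": 255,"dp": [0,0,0],"angular": [0,0,0]},{"claw": 255,"dp": [0,0,0],"angular": [0,0,0]},{"claw": 255,"dp": [0,0,0],"angular": [0,0,0]},{"claw": 255,"dp": [0,0,0],"angular": [0,0,0]}])

```text
clock: 14.08
tcp_pos: [0.4792, -0.0681, 0.0513]
orientation: [0.0, 0.751, 0.66, 0.0]
wrist_force: [0.3, 0.6, -0.2]
finger_gap: 0.0003
```

```bash
python3 g.py -.150 -.079 .050;  python3 - <<'E'
from m import *
q,_=snap('scene','s7.png')
for f in ('s5','s7'):
    im=cv2.imread(f'pics/{f}.png'); g=im[190:212,285:315]
    h=cv2.cvtColor(g,cv2.COLOR_BGR2HSV); m=cv2.inRange(h,(8,90,110),(30,255,255)); k,l,st,c=cv2.connectedComponentsWithStats(m)
    print(f,[(a.tolist(),b.round(1).tolist()) for a,b in zip(st[1:],c[1:]) if a[4]>8])
a=[cv2.resize(cv2.imread(f'pics/{f}.png')[185:240,255:330],(390,286),interpolation=cv2.INTER_CUBIC) for f in ('s5','s7')]
cv2.imwrite('pics/cmp.png',np.hstack(a))
E
```

```text
clock 14.0833 tcp [ 0.47920785 -0.06811038  0.0512894 ] board -0.149828740078813 -0.07456210474457745 toolx deg 82.59003409379132 tilt z [ 6.52286711e-05  2.83463697e-05 -9.99999997e-01]
gap 0.0002618392328340518 F [ 0.3403658   0.55957937 -0.17027065] dp total [-0.00443827 -0.00017275  0.00128923]
s5 [([0, 0, 27, 11, 182], [13.1, 4.2])]
s7 [([0, 0, 26, 11, 169], [12.6, 4.2])]
```

View pics/cmp.png

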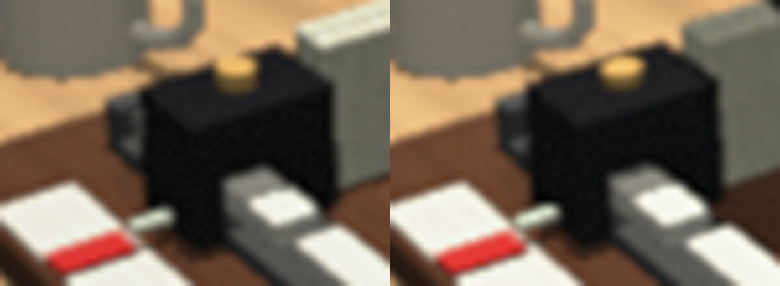

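Comparing the two, the stop has moved slightly and the pin now looks shorter. The force fell back to nearly 0. I'll retreat and check from the top.

Emit:
play_rows(steps=[{"claw": 255,"dp": [0.005,0,0],"angular": [0,0,0]},{"claw": 255,"dp": [0.01,0,0],"angular": [0,0,0]},{"claw": 255,"dp": [0.015,0,0],"angular": [0,0,0]},{"claw": 255,"dp": [0.02,0,0],"angular": [0,0,0]},{"claw": 255,"dp": [0.02,0,-0.02],"angular": [0,0,0]},{"claw": 255,"dp": [0.02,0,-0.03],"angular": [0,0,0]},{"claw": 255,"dp": [0.02,0,-0.03],"angular": [0,0,0]},{"claw": 255,"dp": [0.02,0,-0.03],"angular": [0,0,0]}])

```text
clock: 14.8
tcp_pos: [0.4953, 0.0627, 0.1623]
orientation: [-0.0, 0.751, 0.66, -0.0]
wrist_force: [1.0, -0.8, 0.8]
finger_gap: 0.0
```

Emit:
play_rows(steps=[{"claw": 255,"dp": [0.03,-0.025,-0.02],"angular": [0,0,0]},{"claw": 255,"dp": [0.03,-0.025,-0.02],"angular": [0,0,0]},{"claw": 255,"dp": [0.03,-0.025,-0.01],"angular": [0,0,0]},{"claw": 255,"dp": [0.03,-0.025,0],"angular": [0,0,0]},{"claw": 255,"dp": [0.03,-0.02,0],"angular": [0,0,0]},{"claw": 255,"dp": [0.03,0,0],"angular": [0,0,0]},{"claw": 255,"dp": [0.02,0,0],"angular": [0,0,0]},{"claw": 255,"dp": [0,0,0],"angular": [0,0,0]}])

```text
clock: 15.47
tcp_pos: [0.4044, 0.2753, 0.2095]
orientation: [-0.0, 0.75, 0.662, 0.001]
wrist_force: [0.7, 0.0, -0.4]
finger_gap: 0.0001
```

```bash
python3 c.py; python3 - <<'E'
from m import *
import glob
p=cv2.imread(sorted(glob.glob('pics/tc_*'))[-1]); T=tags(p[:,:,::-1].copy()); print('red px',T['red'][2]); print(p[234:240,392:406].min(2))
snap('scene','s8.png')
for f in ('s1','s4','s5','s8'):
    im=cv2.imread(f'pics/{f}.png')
    c=dict(s1=(324,216),s4=(308,204),s5=(300,199),s8=(299,199))[f]; x,y=c
    print(f); print(im[y-7:y+8,x-1:x+2].mean(1).round().astype(int)[:,2])
np.set_printoptions(linewidth=200)
z=np.load('/tmp/top.npz'); d,p=z['d'],z['p']
o=np.array([.63741,-.01352]); ex=np.array([.99163,-.12913]); ey=np.array([.12913,.99163])
pts,br,u,v=plate(p,d); bx=(pts[:,:2]-o)@ex; by=(pts[:,:2]-o)@ey
k=(abs(pts[:,2]-.087)<.006)&(br.min(1)>110)&(bx<-.105)&(bx>-.21); print('plate',np.median(by[k]),by[k].mean())
E
```

```text
pin [399.83823529 257.25      ] 68 by -0.09791935122992274
pin z 0.0833 housing z 0.0778
red px [398.2556391  227.84962406]
[[172  93  48  50  42  45  45  42  44  40  47 163 172 173]
 [168  91  44  43  66  78  72  54  46  46  49 157 169 171]
 [170  91  41  48 126 167 144  71  42  46  67 160 165 165]
 [172 113  87  65 131 166 148  86  67  67  82 161 169 170]
 [162 166 166 118 136 167 172 145 136 135 139 165 170 173]
 [ 89 118 124 121 129 155 159 160 164 164 160 163 162 166]]
s1
[103 104  99 109 169 222 234 231 171 112  97  91  61  34  31]
s4
[111 110 112 157 229 244 238 177 117 103  94  62  36  33  33]
s5
[225 223 219 207 224 236 233 172 112  96  74  45  32  32  31]
s8
[224 222 192 152 207 236 235 179 118  83  52  33  32  31  26]
plate -0.09842414578933761 -0.09782554663021038
```

It's now at -98 mm and the pin has dropped most of the way, to about 5.5 mm. It may be up to 2 mm short of fully seated. I'll nudge once more until the force rises, since pushing out of the notch needs at least 9 N.

```bash
python3 g.py -.150 -.030 .164
```

```text
clock 15.8167 tcp [0.40483164 0.27042735 0.20924862] board -0.26729780436343986 0.2515378640752749 toolx deg 82.5010883078857 tilt z [-2.78265910e-04 -1.49366891e-04 -9.99999950e-01]
gap -0.0002056805720582897 F [ 1.49101315  0.21526634 -0.81848911] dp total [-0.28136576  0.11769951  0.04527033]
```

Emit:
play_rows(steps=[{"claw": 255,"dp": [-0.035,0.0147,0.0057],"angular": [0,0,0]},{"claw": 255,"dp": [-0.035,0.0147,0.0057],"angular": [0,0,0]},{"claw": 255,"dp": [-0.035,0.0147,0.0057],"angular": [0,0,0]},{"claw": 255,"dp": [-0.035,0.0147,0.0057],"angular": [0,0,0]},{"claw": 255,"dp": [-0.035,0.0147,0.0057],"angular": [0,0,0]},{"claw": 255,"dp": [-0.035,0.0147,0.0057],"angular": [0,0,0]},{"claw": 255,"dp": [-0.035,0.0147,0.0057],"angular": [0,0,0]},{"claw": 255,"dp": [-0.035,0.0147,0.0057],"angular": [0,0,0]}])

```text
clock: 16.48
tcp_pos: [0.4852, -0.0242, 0.1637]
orientation: [0.0, 0.752, 0.659, 0.0]
wrist_force: [0.9, 0.4, 0.6]
finger_gap: 0.0001
```

Emit:
play_rows(steps=[{"claw": 255,"dp": [0,0,0.02],"angular": [0,0,0]},{"claw": 255,"dp": [0,0,0.025],"angular": [0,0,0]},{"claw": 255,"dp": [0,0,0.025],"angular": [0,0,0]},{"claw": 255,"dp": [0,0,0.02],"angular": [0,0,0]},{"claw": 255,"dp": [0,0,0.015],"angular": [0,0,0]},{"claw": 255,"dp": [0,0,0.008],"angular": [0,0,0]},{"claw": 255,"dp": [0,0,0],"angular": [0,0,0]},{"claw": 255,"dp": [0,0,0],"angular": [0,0,0]}])

```text
clock: 17.15
tcp_pos: [0.4853, -0.0219, 0.0509]
orientation: [-0.0, 0.752, 0.66, -0.0]
wrist_force: [0.1, -0.5, -0.6]
finger_gap: 0.0001
```

```bash
python3 g.py -.150 -.073 .050
```

```text
clock 17.15 tcp [ 0.48526478 -0.02192662  0.05087798] board -0.14978621324290675 -0.027982767397857735 toolx deg 82.53865565837175 tilt z [-2.75197980e-04  1.47306280e-04 -9.99999951e-01]
gap 5.177045999918385e-05 F [ 0.0839436  -0.515363   -0.55636043] dp total [-0.04501771 -0.00018119  0.00087307]
```

Emit:
play_rows(steps=[{"claw": 255,"dp": [-0.008,0,0],"angular": [0,0,0]},{"claw": 255,"dp": [-0.009,0,0],"angular": [0,0,0]},{"claw": 255,"dp": [-0.009,0,0],"angular": [0,0,0]},{"claw": 255,"dp": [-0.008,0,0],"angular": [0,0,0]},{"claw": 255,"dp": [-0.006,0,0],"angular": [0,0,0]},{"claw": 255,"dp": [-0.005,0,0],"angular": [0,0,0]},{"claw": 255,"dp": [0,0,0],"angular": [0,0,0]},{"claw": 255,"dp": [0,0,0],"angular": [0,0,0]}])

```text
clock: 17.82
tcp_pos: [0.4795, -0.0665, 0.0507]
orientation: [-0.0, 0.752, 0.66, 0.0]
wrist_force: [-0.9, 0.4, -0.2]
finger_gap: -0.0001
```

Emit:
play_rows(steps=[{"claw": 255,"dp": [-0.0005,0,0],"angular": [0,0,0]},{"claw": 255,"dp": [-0.0005,0,0],"angular": [0,0,0]},{"claw": 255,"dp": [-0.0005,0,0],"angular": [0,0,0]},{"claw": 255,"dp": [0,0,0],"angular": [0,0,0]},{"claw": 255,"dp": [0,0,0],"angular": [0,0,0]},{"claw": 255,"dp": [0,0,0],"angular": [0,0,0]},{"claw": 255,"dp": [0,0,0],"angular": [0,0,0]},{"claw": 255,"dp": [0,0,0],"angular": [0,0,0]}])

```text
clock: 18.48
tcp_pos: [0.4794, -0.0676, 0.0507]
orientation: [-0.0, 0.751, 0.66, 0.0]
wrist_force: [-0.1, 0.1, -0.2]
finger_gap: -0.0001
```

```bash
python3 g.py -.150 -.079 .050
```

```text
clock 18.4833 tcp [ 0.47937815 -0.06757213  0.05065617] board -0.14972937223709035 -0.07400636209447216 toolx deg 82.59790964462304 tilt z [ 1.83323960e-05  5.07114157e-05 -9.99999999e-01]
gap -7.94466330821927e-05 F [-0.06064591  0.0894744  -0.22787182] dp total [-0.00499394 -0.00027283  0.0006559 ]
```

Emit:
play_rows(steps=[{"claw": 255,"dp": [-0.0005,0,0],"angular": [0,0,0]},{"claw": 255,"dp": [-0.0005,0,0],"angular": [0,0,0]},{"claw": 255,"dp": [-0.0005,0,0],"angular": [0,0,0]},{"claw": 255,"dp": [0,0,0],"angular": [0,0,0]},{"claw": 255,"dp": [0,0,0],"angular": [0,0,0]},{"claw": 255,"dp": [0,0,0],"angular": [0,0,0]},{"claw": 255,"dp": [0,0,0],"angular": [0,0,0]},{"claw": 255,"dp": [0,0,0],"angular": [0,0,0]}])

```text
clock: 19.15
tcp_pos: [0.4792, -0.0691, 0.0507]
orientation: [-0.0, 0.751, 0.66, 0.0]
wrist_force: [0.6, 0.5, 0.4]
finger_gap: -0.0
```

Emit:
play_rows(steps=[{"claw": 255,"dp": [-0.0005,0,0],"angular": [0,0,0]},{"claw": 255,"dp": [-0.0005,0,0],"angular": [0,0,0]},{"claw": 255,"dp": [0,0,0],"angular": [0,0,0]},{"claw": 255,"dp": [0,0,0],"angular": [0,0,0]},{"claw": 255,"dp": [0,0,0],"angular": [0,0,0]},{"claw": 255,"dp": [0,0,0],"angular": [0,0,0]},{"claw": 255,"dp": [0,0,0],"angular": [0,0,0]},{"claw": 255,"dp": [0,0,0],"angular": [0,0,0]}])

```text
clock: 19.82
tcp_pos: [0.4791, -0.07, 0.0507]
orientation: [-0.0, 0.751, 0.66, 0.0]
wrist_force: [-0.2, 1.1, -0.2]
finger_gap: -0.0
```

Emit:
play_rows(steps=[{"claw": 255,"dp": [-0.0005,0,0],"angular": [0,0,0]},{"claw": 255,"dp": [-0.0005,0,0],"angular": [0,0,0]},{"claw": 255,"dp": [0,0,0],"angular": [0,0,0]},{"claw": 255,"dp": [0,0,0],"angular": [0,0,0]},{"claw": 255,"dp": [0,0,0],"angular": [0,0,0]},{"claw": 255,"dp": [0,0,0],"angular": [0,0,0]},{"claw": 255,"dp": [0,0,0],"angular": [0,0,0]},{"claw": 255,"dp": [0,0,0],"angular": [0,0,0]}])

```text
clock: 20.48
tcp_pos: [0.4789, -0.0709, 0.0507]
orientation: [-0.0, 0.751, 0.66, 0.0]
wrist_force: [1.0, 5.0, 1.1]
finger_gap: -0.0002
```

Emit:
play_rows(steps=[{"claw": 255,"dp": [-0.0005,0,0],"angular": [0,0,0]},{"claw": 255,"dp": [-0.0005,0,0],"angular": [0,0,0]},{"claw": 255,"dp": [0,0,0],"angular": [0,0,0]},{"claw": 255,"dp": [0,0,0],"angular": [0,0,0]},{"claw": 255,"dp": [0,0,0],"angular": [0,0,0]},{"claw": 255,"dp": [0,0,0],"angular": [0,0,0]},{"claw": 255,"dp": [0,0,0],"angular": [0,0,0]},{"claw": 255,"dp": [0,0,0],"angular": [0,0,0]}])

```text
clock: 21.15
tcp_pos: [0.4789, -0.0713, 0.0507]
orientation: [-0.001, 0.751, 0.66, 0.001]
wrist_force: [1.2, 6.6, 1.0]
finger_gap: 0.0002
```

The force rises to 6.6 N and the stop hardly moves. The TCP is 50 mm beyond its place at the blue notch, so the stop is seated. I'll retreat and check.

Emit:
play_rows(steps=[{"claw": 255,"dp": [0.003,0,0],"angular": [0,0,0]},{"claw": 255,"dp": [0.01,0,0],"angular": [0,0,0]},{"claw": 255,"dp": [0.015,0,0],"angular": [0,0,0]},{"claw": 255,"dp": [0.02,0,0],"angular": [0,0,0]},{"claw": 255,"dp": [0.02,0,-0.02],"angular": [0,0,0]},{"claw": 255,"dp": [0.02,0,-0.03],"angular": [0,0,0]},{"claw": 255,"dp": [0.02,0,-0.03],"angular": [0,0,0]},{"claw": 255,"dp": [0.02,0,-0.03],"angular": [0,0,0]}])

```text
clock: 21.82
tcp_pos: [0.4948, 0.0557, 0.1617]
orientation: [0.0, 0.751, 0.66, -0.001]
wrist_force: [0.0, -0.6, -0.7]
finger_gap: -0.0001
```

Emit:
play_rows(steps=[{"claw": 255,"dp": [0.03,-0.025,-0.02],"angular": [0,0,0]},{"claw": 255,"dp": [0.03,-0.025,-0.02],"angular": [0,0,0]},{"claw": 255,"dp": [0.03,-0.025,-0.01],"angular": [0,0,0]},{"claw": 255,"dp": [0.03,-0.025,0],"angular": [0,0,0]},{"claw": 255,"dp": [0.03,-0.02,0],"angular": [0,0,0]},{"claw": 255,"dp": [0.03,0,0],"angular": [0,0,0]},{"claw": 255,"dp": [0.02,0,0],"angular": [0,0,0]},{"claw": 255,"dp": [0,0,0],"angular": [0,0,0]}])

```text
clock: 22.48
tcp_pos: [0.4044, 0.2685, 0.2089]
orientation: [0.0, 0.75, 0.661, 0.001]
wrist_force: [0.3, -0.3, 0.2]
finger_gap: 0.0003
```

```bash
python3 c.py; python3 - <<'E'
from m import *
snap('scene','s9.png'); im=cv2.imread('pics/s9.png'); x,y=299,199
print(im[y-7:y+8,x-1:x+2].mean(1).round().astype(int)[:,2], im[y-7:y+8,x-3:x].mean(1).round().astype(int)[:,2])
z=np.load('/tmp/top.npz'); d,p=z['d'],z['p']; print(p[234:240,392:406].min(2)); print('red',tags(p)['red'][2])
a=cv2.imread('pics/t1.png')[:,:,::-1]
for n,(u,v) in dict(mug=(515,291),jar=(165,225),roll=(174,296)).items():
    s=np.s_[v-26:v+26,u-26:u+26]; g=lambda i:np.float32(cv2.cvtColor(np.ascontiguousarray(i[s]),cv2.COLOR_RGB2GRAY)); print(n,'shift px',cv2.phaseCorrelate(g(a),g(p)))
E
```

```text
pin [401.20588235 257.60294118] 68 by -0.10009263007056776
pin z 0.0824 housing z 0.0777
[226 210 145 123 209 238 234 174 113  71  40  31  31  28  20] [225 225 196 147 193 232 230 170 109  67  39  31  32  32  25]
[[172  94  43  44  43  44  44  47  46  41  46 163 175 171]
 [171  93  48  42  47  50  78  74  55  45  46 159 169 169]
 [174  89  46  48  45  68 158 151  91  50  67 159 169 169]
 [171 116  81  84  86  80 160 173 104  71  82 159 168 170]
 [162 165 166 170 172 119 161 172 146 140 140 171 173 173]
 [ 89 120 124 121 151 104 148 160 159 161 163 161 163 166]]
red [398.19402985 227.90298507]
mug shift px ((-0.06198902132548412, -0.027558718102795865), 0.983871748090935)
jar shift px ((-0.007955648686660766, 0.045565042631729114), 0.9947346664750527)
roll shift px ((0.054962150421687284, -0.05184111351281828), 0.8715061225681802)
```

The stop is at -100.1 mm and the pin stands 4.7 mm out, so it is fully dropped. The jar, mug and roll are unmoved, so I'm handing in.

```bash
python3 -c "
from workcell import env
print(env.hand_in())"
```

```text
the job is handed in; nothing more can be done
None
```

The stop is resting in the notch beside the red tag, at board y = -100 mm. I pushed it there with the shut fingertips on the plate's broad face, going through the blue notch on the way, and I never pinched it. The hand is clear, and I handed the job in at about 23 s of the 40 s allowed.

- **A false click first:** when the push force first dropped to zero I backed away, but the pictures put the stop at -95 mm with the pin only partly down. A second nudge brought it to -98 mm. A third, ending at 6.6 N, seated it.
- **Last checks:** the stop measures -100.1 mm against the red tag's -100.2 mm. The pin stands about 4.7 mm out, against a nominal 5 mm when dropped. The pointer is in line with the tag.
- **Other things:** the jam jar, mug and roll moved less than 0.1 pixel between the first and last top views. The highest push force I read was about 17 N, at the blue notch. Forces were only read at the end of each call, so a short peak in between could have been higher.
- **Open disagreements:** none at the end.

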